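# Unhook the fry basket and put it away in the fryer

## Robot

A 7-joint arm with a two-finger parallel gripper is mounted at the origin on the work surface. World frame = base frame: x ahead of the robot, y to its left, z up, the work surface at z = 0. Lengths are in m, angles in rad, forces in N, time in s.
With the tool pointing down it reaches from about 0.4 to 0.75 m from the base axis. Payload 19.5 kg.
Tool frame: the origin (TCP) lies between the finger pads; the fingertips stand 17 mm ahead of it and the grasp point (between the pads) lies 2 mm behind it; z points along the fingers, y is the direction in which the jaws open and shut (so a half turn about z gives the same grasp; the last joint's range is limited). The gripper opens to 85 mm and grips with 20 to 120 N. Pads are 22 mm wide; open, the fingers measure 114 mm over their backs; the gripper's body (76 mm by 85 mm) begins 54 mm behind the grasp point. The pads swing forward as they close: fully open they stand 13 mm farther back than shut.
Start: joints at [-1.358, 0.707, -0.028, 1.485, 0.022, 0.951, -0.075], TCP at [0.145, 0.556, 0.248] pointing down, gripper open.
Joint ranges: [-2.71, 2.71], [-0.32, 2.16], [-1.57, 1.52], [0, 2.45], [-1.46, 4.6], [0, 2.02], [-2.83, 2.83]. Speed limits (rad/s): [1.89, 1.89, 2.57, 2.57, 3.01, 3.01, 3.01].

## Interface

Orientations are given as a 3x3 rotation matrix whose columns are the frame's x, y, z axes.
In Python, from cell import robot, camera, search_frame, place_of gives the robot as it stands.
- The arm moves only by the shell command python3 -m inch 'ROWS'. ROWS is JSON, a list of rows, each a list of 3 entries, a list of its own where there are three numbers: the shift along the tool's x, y, z in mm, then the turn, a rotation vector about the tool's x, y, z in rad, then the opening, from 0 (shut) to 1 (fully open). A call has 1 to 12 rows; each row shifts and turns the commanded pose from where the row before left it, along the tool's axes as they then stand; what a row does not reach is not made up. A row lasts 1/10 s, in which the tool goes at most 50 mm and 8.59 degrees, less where a joint would pass 70% of its speed; a pose out of reach is approached as far as the arm can. A call is refused whole if a number of a shift passes 50 or a number of a turn 0.15, either way. A call with a gripper value outside its range is refused whole. The fingers move at their own pace and stop on an object; the grip force is fixed at half the most. Time passes only in rows, so rows that do not move let the fingers close. It gives the time, the measured TCP pose, the force and the opening at its end, in the units of the state.
- robot.get_state(): the state, without advancing time (a new reading comes with each control period).
- camera(name): name is "scene" or "top"; returns a dict with "image" (420x560x3 uint8, red, green, blue), "K" (3x3 intrinsics, pixels), "rvec" (rotation vector, rad) and "tvec" (3), from world to camera coordinates, as OpenCV has them. Camera axes: x right, y down, z forward; pixel columns grow to the right and rows downward; lengths in m; the calibration is good to about 2 mm. A picture is of the moment at which its call begins. There is no depth.
- robot.close_job(): hands the job in, once; it reports no verdict.
Trained networks look in a picture, given as the dict that the camera call returned (one of the last four; its "shot" number tells which), for a name from the list of things; names that differ only in an ending like _2 or _b are one class to them, and where a whole thing is asked for, a point or a joint stands for the part that bears it (a point fixed in the world has none). Each returns a list of dicts, best first, with "score" (0 to 1); they miss things now and then, are a little off and sometimes report something else, mostly with a low value. They report only what shows in the picture. A call takes as long as a camera call.
- search_frame(label, picture): "point" ([x, y, z] in m, in world coordinates, good to about 4 mm: the middle of the surface that is visible of it).
- place_of(label, picture): "point" ([x, y, z] in m, in world coordinates, good to about 4 mm: a listed point, or the origin of a listed thing).
The state is a dict: "clock": time; "joint_pos": joint angles; "dq": joint speeds; "joint_efforts": joint torques, N m; "tcp_pos": TCP position; "orientation": TCP orientation; "ft_force": force on the tool from outside, world axes, zero at the start; "torque": the same for the moment, N m; "grip_width": finger opening in m.
Only numpy, scipy, OpenCV 4.12 (cv2) and the standard library are available. Lean on these libraries where they do the work, as an engineer would, in place of code of your own. Each camera call takes 0.05 s, during which the arm holds its last target. There are 200 camera calls.

## Task

Unhook the fry basket from the drain stand: push the basket back so that its own hoop presses the red sprung keeper open (no finger on the stand), then lift it over the hook's tip, and stand it on the drip tray and let go. Take it again by the hoop, lower it into the fryer's pot until it stands on the bottom (do not drop it), and shut the fryer's lid, leaving everything else on the counter where it is.

Things in the scene. Friction and masses are not known exactly. Their poses are not given: they have to be found in the camera images.
- basket: square wire fry basket, 110 x 110 mm, rim 65 mm high, about 0.22 kg, loose. Origin: centre of its underside; z up, front is -x. It has a black front grip and a fixed hoop over it, and balances under the hoop. At the start it hangs by the hoop's bar on the hook of the drain stand, its front on the robot's side, square to the stand
- basket_grip (a point): where to take the black plastic front grip, at x -105, y 0, z 55 mm of the basket. The grip runs along the basket's x from -66 to -130 mm (its end), is 14 mm wide (y) and 18 mm high
- basket_hoop (a point): middle of the hoop's straight top bar, on its centre line, at x -7, y 0, z 124.5 mm of the basket. Round steel, 9 mm thick; the bar runs along the basket's y from -34 to +34 mm, then the hoop's legs slope out and down to the rim at y +-53 mm
- stand: fixed steel drain stand, hook 14 mm wide (y). Origin on the table; +x runs back from the hook to the post. Base plate 240 x 150 x 12 mm centred at x +60; post 22 mm square at x +165; overarm over the hook, 26 mm wide, x +30 to +177, z 253 to 271 mm, so no gripper fits over the hoop while it hangs. The hook's shank comes down from it at x +76 to +88; bowl underside at z 175.5, open to -x
- hook_seat (a point): where the centre of the hoop's bar lies in the hook, 190 mm above the table, x +40 of the stand. The tip stands 6.5 to 16.5 mm in front (-x) and its bill covers the bar from above. The bar comes free when pushed back (+x of the stand) 11 to 20 mm (15 is right), then lifted 22 to 40 mm (30 is right; more jams the rim under the bowl), then drawn forward (-x) over the tip
- hook_bill (a point): rear top edge of the bill, 6 mm behind and 17 mm above hook_seat; the bill's underside is 8 mm above hook_seat
- keeper (a joint): red sprung keeper of the hook, a flap 12 mm wide and 52 mm long, hinged on the shank 28 mm behind and 44 mm above hook_seat, hanging down close behind the bar. 0 = closed, grows to 0.5 rad as its lower end is pressed back (+x of the stand); about 0.25 when the bar is back far enough. Its spring resists with 3 N at first, 4.5 N at 0.3 rad, and shuts it by itself
- fryer: fixed compact black fryer with steel rim, 190 mm deep (x), 260 mm wide (y), rim 190 mm above the table, knobs on its front (-x). Origin: centre of its underside. Pot mouth 140 mm (x) by 220 mm (y), centred, straight walls down to the bottom: the basket (185 mm long over its grip) goes in with its grip along the fryer's y, either way; its hoop then ends 16 mm below the rim
- fryer_lid (a joint): the lid, 190 x 260 mm, 26 mm deep, 0.35 kg, hinged at the fryer's back. 0 = shut, 1.57 = upright; it starts open past upright (1.70 to 1.82 rad, stop at 1.85), leaning back, its outer face to the fryer's back. The hinge is a little stiff: the lid stays there, and once pushed over the pot to below about 1.3 rad it falls shut by its own weight
- keeper_end (a point): lower end of the keeper
- tray: fixed square aluminium drip tray, 170 x 170 mm outside, 160 mm inside, inner floor 5 mm and rim 16 mm above the table. Origin: centre of its underside; sides along x and y
- pot_floor (a point): centre of the flat pot bottom, 45 mm above the table
- lid_hinge (a point): middle of the lid's hinge line, at the fryer's back top edge (x +95, z 190); the line runs along the fryer's y
- lid_front_edge (a point): middle of the lid's front edge on its outer face, 190 mm from the hinge line (the top edge while the lid is open); a grey finger lip sticks out 19 mm beyond it
- oil_bottle: bystander: clear oil bottle with black cap, 62 mm across, 190 mm high, origin under its centre
- paper_cup: bystander: brown paper cup, 76 mm across, 85 mm high, origin under its centre
- salt_pot: bystander: white salt pot with steel cap, 48 mm across, 75 mm high, origin under its centre
- ramekin: bystander: white ramekin, 68 mm across, 40 mm high, origin under its centre
- falafel_scoop: bystander: steel falafel scoop lying flat, 205 mm long along its x, 24 mm high, origin on the table near its middle

How it is judged:
On the way, in this order (a step that is already met when the one before it is completed fails the run):
1. the basket's hoop has pressed the keeper open (0.15 rad or more) with no finger on the stand (value of joint keeper above 0.15 rad and contact force between basket and stand above 0.3 N and contact force between the fingers and stand below 0.3 N), for 0.04 s.
2. the basket stands upright on the drip tray, let go (z of basket in the frame of tray below 0.01 m and horizontal distance between basket and tray below 0.05 m and angle between basket's own z axis and vertical below 0.08 rad and contact force between the fingers and basket below 0.1 N and linear speed of basket below 0.03 m/s), for 0.3 s.
3. the basket, still in the grip, has been lowered to within 15 mm of the pot's bottom (z of basket in the frame of pot_floor below 0.015 m and horizontal distance between basket and pot_floor below 0.07 m and contact force between the fingers and basket above 0.5 N), for 0.04 s.
At the end, for the whole second after the job is handed in: the basket stands at rest and level on the pot's bottom inside the fryer (underside within 6 mm of it, tilt under 0.06 rad), the lid is shut (under 0.05 rad), the keeper has sprung shut (z of basket in the frame of pot_floor between -0.006 and 0.006 m and horizontal distance between basket and pot_floor below 0.07 m and angle between basket's own z axis and vertical below 0.06 rad and linear speed of basket below 0.02 m/s and value of joint each of fryer_lid, keeper below 0.05 rad); the robot touches nothing.
It fails at once if a bystander moved by more than 40 mm (distance of any of oil_bottle, paper_cup, salt_pot, ramekin, falafel_scoop from where it was at the start of the episode above 0.04 m).
It also fails if it takes over 72 s, if anything falls off the work surface, if the arm or the gripper's body presses on something with over 40 N, if the wrist force passes 120 N, or if a joint passes its speed limit or range.

## Working session

There is one attempt and no reset: what is moved stays moved. The work goes in short steps, Python scripts to look and compute and a shell command to move; the robot and the scene stay as the last step left them, time stands still between calls to the robot, and variables do not carry over. Pictures are saved under pics/ and viewed, about 8 in all and at most 12, crops included, and the job is handed in when it is done.

```bash
ls; mkdir -p pics; python3 - <<'E'
from cell import robot,camera,search_frame,place_of
import cv2,numpy as np
np.set_printoptions(precision=3,suppress=True)
for n in ["scene","top"]:
    p=camera(n); cv2.imwrite(f"pics/{n}0.png",p["image"][:,:,::-1])
    for l in "basket basket_grip basket_hoop stand hook_seat hook_bill keeper_end fryer pot_floor lid_hinge lid_front_edge tray oil_bottle paper_cup salt_pot ramekin falafel_scoop".split():
        print(n,l,[(np.round(d["point"],3).tolist(),round(d["score"],2)) for d in place_of(l,p)[:2]])
s=robot.get_state()
for k in s: print(k,np.round(s[k],3).tolist())
E
```

```text
pics
scene basket [([0.507, -0.292, 0.063], 0.82)]
scene basket_grip [([0.403, -0.301, 0.121], 0.89), ([0.758, 0.051, 0.003], 0.44)]
scene basket_hoop [([0.498, -0.29, 0.193], 0.7), ([0.429, 0.272, 0.042], 0.2)]
scene stand [([0.458, -0.292, -0.001], 0.89), ([0.5, -0.295, 0.192], 0.17)]
scene hook_seat [([0.504, -0.294, 0.192], 0.75)]
scene hook_bill [([0.505, -0.295, 0.205], 0.79)]
scene keeper_end []
scene fryer [([0.428, 0.273, 0.005], 0.58)]
scene pot_floor [([0.427, 0.274, 0.045], 0.62)]
scene lid_hinge [([0.517, 0.289, 0.19], 0.9)]
scene lid_front_edge [([0.598, 0.291, 0.368], 0.79)]
scene tray [([0.527, -0.001, -0.003], 0.98)]
scene oil_bottle [([0.505, -0.289, 0.066], 0.69), ([0.699, -0.099, 0.001], 0.66)]
scene paper_cup [([0.702, -0.101, -0.0], 0.89)]
scene salt_pot [([0.684, 0.038, -0.002], 0.8)]
scene ramekin [([0.256, 0.273, 0.001], 0.49), ([0.529, -0.002, -0.002], 0.26)]
scene falafel_scoop [([0.599, 0.289, 0.367], 0.25)]
top basket [([0.503, -0.29, 0.068], 0.83)]
top basket_grip [([0.401, -0.298, 0.117], 0.72)]
top basket_hoop [([0.499, -0.295, 0.19], 0.62)]
top stand 
[... 494 characters left out ...]
bottle [([0.76, 0.055, 0.003], 0.68), ([0.497, -0.288, 0.189], 0.5)]
top paper_cup [([0.699, -0.102, -0.001], 0.97)]
top salt_pot [([0.688, 0.041, 0.002], 0.67)]
top ramekin [([0.258, 0.263, 0.001], 0.89), ([0.427, 0.279, 0.006], 0.58)]
top falafel_scoop [([0.372, -0.004, -0.003], 0.83), ([0.496, -0.294, 0.188], 0.21)]
clock 1.8
joint_pos [-1.358, 0.706, -0.028, 1.485, 0.022, 0.951, -0.076]
dq [-0.001, -0.001, 0.001, 0.001, 0.001, 0.001, -0.0]
joint_efforts [0.0, -88.299, 1.234, -23.638, 0.017, 0.002, -0.0]
tcp_pos [0.145, 0.556, 0.248]
orientation [[-0.968, 0.252, -0.0], [0.252, 0.968, -0.0], [-0.0, -0.0, -1.0]]
ft_force [0.617, 0.035, -0.189]
torque [-0.004, -0.034, 0.009]
grip_width 0.085
```

View images.

View pics/scene0.png

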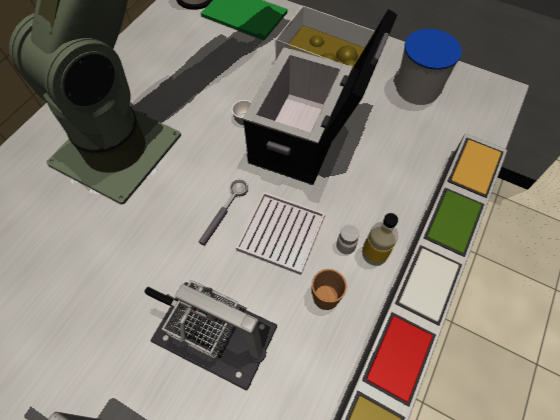

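View pics/top0.png

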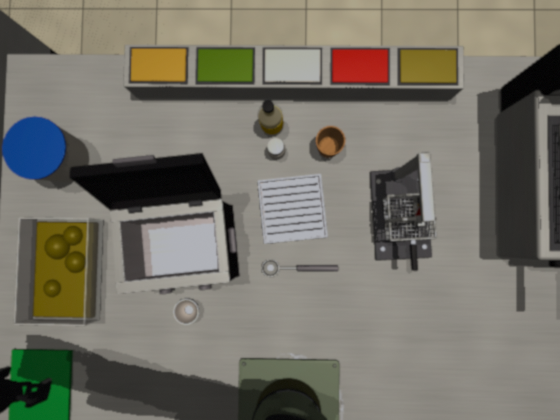

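The views show the basket hanging at the stand (scene ≈(195,320), top ≈(405,215)), grip toward the robot and the tray clear at scene (282,232). The fryer's lid leans back, top ≈(148,180). The networks agree with the pictures. Stand yaw is ≈ +4.7° and fryer yaw ≈ +6°.

```bash
cat > h.py <<'E'
import numpy as np
from scipy.spatial.transform import Rotation as R
from cell import robot,camera,search_frame,place_of
np.set_printoptions(precision=3,suppress=True)
def go(x,y,z,yaw):
    "what is left to a tool-down pose with tool x at yaw (deg)"
    s=robot.get_state(); O=np.array(s["orientation"]); a=np.radians(yaw)
    T=np.array([[np.cos(a),np.sin(a),0],[np.sin(a),-np.cos(a),0],[0,0,-1]])
    print("t",round(s["clock"],2),"tcp",np.array(s["tcp_pos"]),"yaw",np.degrees(np.arctan2(O[1,0],O[0,0])).round(1),"q",np.array(s["joint_pos"]),"f",np.array(s["ft_force"]).round(1))
    d=np.array([x,y,z])-s["tcp_pos"]
    print("shift now-axes",(O.T@d*1000).round(1),"after turn",(T.T@d*1000).round(1),"turn",R.from_matrix(O.T@T).as_rotvec().round(3))
E
python3 -m inch '[[[0,0,-10],[0,0,0.15],1],[[0,0,-10],[0,0,0.15],1],[[0,0,-10],[0,0,0.15],1],[[0,0,-10],[0,0,0.15],1],[[0,0,-10],[0,0,0.15],1],[[0,0,-10],[0,0,0.15],1],[[0,0,-10],[0,0,0.15],1],[[0,0,-10],[0,0,0.15],1],[[0,0,0],[0,0,0.04],1]]'
python3 -c "
from h import *
go(.40,.28,.33,94);go(.39,-.30,.33,94)"
```

```text
clock: 2.7
tcp_pos: [0.1449, 0.5568, 0.3294]
orientation: [[-0.07, 0.998, 0.0], [0.998, 0.07, 0.001], [0.001, 0.001, -1.0]]
ft_force: [-0.0, 1.1, -1.1]
grip_width: 0.0855
t 2.7 tcp [0.145 0.557 0.329] yaw 94.0 q [-1.545  0.654  0.36   1.346 -0.234  1.181 -1.094] f [-0.   1.1 -1.1]
shift now-axes [-294.   235.1   -0.9] after turn [-293.9  235.2   -0.6] turn [ 0.001 -0.001  0.001]
t 2.7 tcp [0.145 0.557 0.329] yaw 94.0 q [-1.545  0.654  0.36   1.346 -0.234  1.181 -1.094] f [-0.   1.1 -1.1]
shift now-axes [-871.9  184.3   -1.8] after turn [-871.8  184.8   -0.6] turn [ 0.001 -0.001  0.001]
```

```bash
python3 -m inch '[[[-30,30,0],[0,0,0],1],[[-38,30,0],[0,0,0],1],[[-38,30,0],[0,0,0],1],[[-38,30,0],[0,0,0],1],[[-38,30,0],[0,0,0],1],[[-38,30,0],[0,0,0],1],[[-38,30,0],[0,0,0],1],[[-38,24,0],[0,0,0],1],[[-42,0,0],[0,0,0],1],[[-42,0,0],[0,0,0],1],[[-42,0,0],[0,0,0],1],[[-42,0,0],[0,0,0],1]]'
python3 -m inch '[[[-42,-5,0],[0,0,0],1],[[-42,-5,0],[0,0,0],1],[[-42,-5,0],[0,0,0],1],[[-42,-5,0],[0,0,0],1],[[-42,-5,0],[0,0,0],1],[[-42,-5,0],[0,0,0],1],[[-42,-5,0],[0,0,0],1],[[-42,-5,0],[0,0,0],1],[[-42,-5,0],[0,0,0],1],[[-30,-5,0],[0,0,0],1]]'
python3 -c "
from h import *
go(.394,-.301,.25,4.7)"
```

```text
clock: 3.9
tcp_pos: [0.4133, 0.1099, 0.3284]
orientation: [[-0.076, 0.997, 0.0], [0.997, 0.076, 0.0], [0.0, 0.0, -1.0]]
ft_force: [0.1, -0.5, 0.0]
grip_width: 0.0855
clock: 4.9
tcp_pos: [0.3939, -0.3016, 0.3283]
orientation: [[-0.075, 0.997, -0.0], [0.997, 0.075, -0.001], [-0.001, -0.0, -1.0]]
ft_force: [0.1, 1.4, 0.3]
grip_width: 0.0851
t 4.9 tcp [ 0.394 -0.302  0.328] yaw 94.3 q [ 0.39   0.516  0.348  1.63  -0.197  1.03   0.872] f [0.1 1.4 0.3]
shift now-axes [ 0.7  0.1 78.3] after turn [ 0.1 -0.6 78.3] turn [0.    0.001 1.563]
```

```bash
python3 -m inch '[[[0,0,0],[0,0,0.15],1],[[0,0,0],[0,0,0.15],1],[[0,0,0],[0,0,0.15],1],[[0,0,0],[0,0,0.15],1],[[0,0,0],[0,0,0.15],1],[[0,0,0],[0,0,0.15],1],[[0,0,0],[0,0,0.15],1],[[0,0,0],[0,0,0.15],1],[[0,0,20],[0,0,0.15],1],[[0,0,30],[0,0,0.15],1],[[0,0,30],[0,0,0.06],1]]'
python3 - <<'E'
from h import *
import cv2
for n in ["scene","top"]:
    p=camera(n); cv2.imwrite(f"pics/{n}1.png",p["image"][:,:,::-1])
    r,_=cv2.Rodrigues(p["rvec"])
    print(n,"cam at",-r.T@p["tvec"])
    for l in ["basket_grip","basket_hoop","basket"]: print(l,[(np.array(d["point"]),d["score"]) for d in place_of(l,p)[:1]])
    if n=="scene":
        im=p["image"][240:400,100:300]; cv2.imwrite("pics/c1.png",cv2.resize(im,None,fx=4,fy=4)[:600,:,::-1])
go(.394,-.301,.12,4.7)
E
```

```text
clock: 6.0
tcp_pos: [0.3947, -0.299, 0.2475]
orientation: [[0.997, 0.081, 0.0], [0.081, -0.997, -0.001], [0.0, 0.001, -1.0]]
ft_force: [0.6, -0.7, -0.3]
grip_width: 0.0853
scene cam at [ 0.763 -0.418  0.995]
basket_grip []
basket_hoop [(array([ 0.5  , -0.292,  0.191]), 0.68)]
basket [(array([ 0.502, -0.294,  0.065]), 0.75)]
top cam at [ 0.449 -0.021  1.248]
basket_grip [(array([ 0.4  , -0.299,  0.117]), 0.67)]
basket_hoop [(array([ 0.497, -0.294,  0.191]), 0.55)]
basket [(array([ 0.503, -0.291,  0.065]), 0.79)]
t 6.4 tcp [ 0.395 -0.299  0.25 ] yaw 5.0 q [ 0.192  0.698  0.746  1.78  -0.591  0.9   -0.28 ] f [ 0.5 -0.3 -0.6]
shift now-axes [ -1.2   1.4 129.5] after turn [ -1.    1.5 129.5] turn [ 0.001 -0.002  0.006]
```

View pics/c1.png

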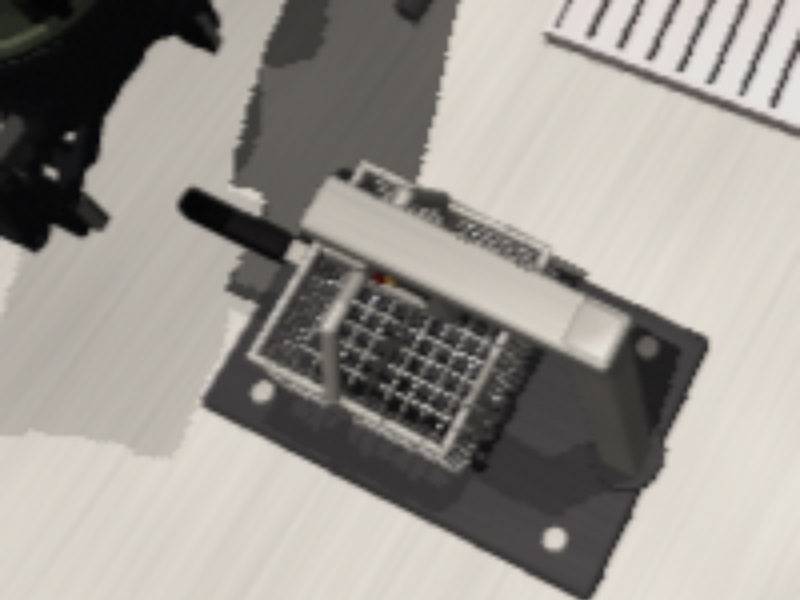

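The crop shows the grip (≈(235,225)) clear of the overarm and the gripper fingers on both sides above it. I'm going down on it.

```bash
python3 -m inch '[[[-1,1,25],[0,0,0],1],[[0,0,30],[0,0,0],1],[[0,0,30],[0,0,0],1],[[0,0,25],[0,0,0],1],[[0,0,20],[0,0,0],1],[[0,0,0],[0,0,0],0.5],[[0,0,0],[0,0,0],0],[[0,0,0],[0,0,0],0],[[0,0,0],[0,0,0],0],[[0,0,0],[0,0,0],0],[[0,0,0],[0,0,0],0]]'; python3 -c "
from h import *
go(.394,-.301,.12,4.7)"
```

```text
clock: 7.5
tcp_pos: [0.394, -0.3002, 0.1187]
orientation: [[0.996, 0.087, 0.001], [0.087, -0.996, -0.0], [0.001, 0.0, -1.0]]
ft_force: [1.2, 0.5, 2.4]
grip_width: 0.0128
t 7.5 tcp [ 0.394 -0.3    0.119] yaw 5.0 q [ 0.308  0.875  0.531  1.923 -0.808  0.568 -0.094] f [1.2 0.5 2.4]
shift now-axes [-0.1  0.8 -1.3] after turn [-0.1  0.8 -1.3] turn [ 0.    -0.001  0.005]
```

```bash
python3 -m inch '[[[3,0,0],[0,0,0],0],[[3,0,0],[0,0,0],0],[[3,0,0],[0,0,0],0],[[3,0,0],[0,0,0],0],[[2,0,0],[0,0,0],0],[[2,0,0],[0,0,0],0],[[0,0,0],[0,0,0],0],[[0,0,0],[0,0,0],0]]'; python3 - <<'E'
from h import *
import cv2
go(.394,-.300,.119,5)
p=camera("scene"); cv2.imwrite("pics/c2.png",cv2.resize(p["image"][260:380,130:290],None,fx=5,fy=5)[:,:,::-1])
for l in ["basket_hoop","basket","keeper_end"]: print(l,[(np.array(d["point"]),d["score"]) for d in place_of(l,p)[:1]])
E
```

```text
clock: 8.3
tcp_pos: [0.4093, -0.2988, 0.1182]
orientation: [[0.996, 0.086, -0.001], [0.086, -0.996, 0.0], [-0.001, -0.0, -1.0]]
ft_force: [-5.8, -0.4, 0.1]
grip_width: 0.0127
t 8.3 tcp [ 0.409 -0.299  0.118] yaw 5.0 q [ 0.282  0.891  0.55   1.882 -0.798  0.603 -0.133] f [-5.8 -0.4  0.1]
shift now-axes [-15.3  -0.1  -0.7] after turn [-15.3  -0.1  -0.8] turn [-0.     0.001 -0.001]
basket_hoop [(array([ 0.514, -0.291,  0.192]), 0.58)]
basket [(array([ 0.52 , -0.291,  0.068]), 0.88)]
keeper_end []
```

View pics/c2.png

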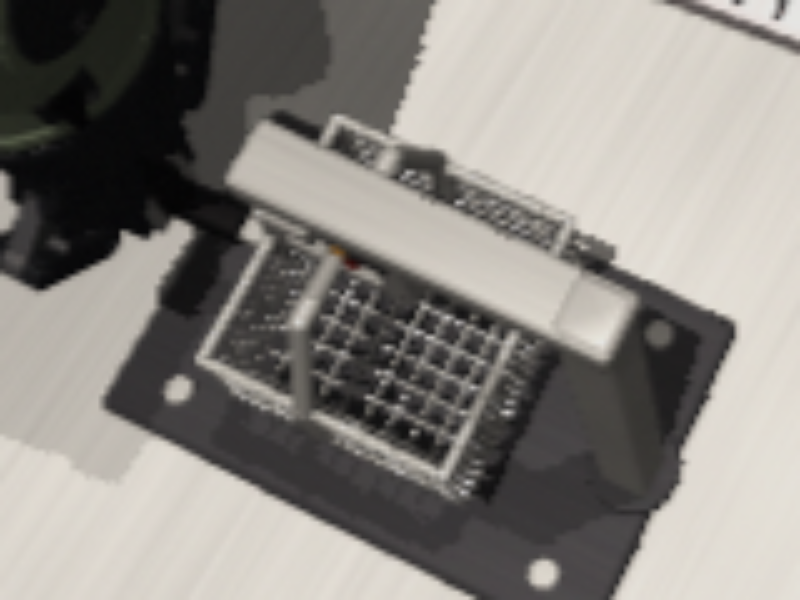

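The picture shows the bar pushed back under the overarm (≈(315,290)). The -5.8 N along x and the hoop's 15 mm shift match the keeper being pressed open. I'm lifting now.

```bash
python3 -m inch '[[[0,0,-5],[0,0,0],0],[[0,0,-5],[0,0,0],0],[[0,0,-5],[0,0,0],0],[[0,0,-5],[0,0,0],0],[[0,0,-5],[0,0,0],0],[[0,0,-5],[0,0,0],0],[[0,0,-1],[0,0,0],0],[[0,0,0],[0,0,0],0],[[0,0,0],[0,0,0],0]]'; python3 - <<'E'
from h import *
import cv2
go(.409,-.299,.150,5)
p=camera("scene"); cv2.imwrite("pics/c3.png",cv2.resize(p["image"][260:380,130:290],None,fx=5,fy=5)[:,:,::-1])
for l in ["basket_hoop","basket","keeper_end"]: print(l,[(np.array(d["point"]),d["score"]) for d in place_of(l,p)[:1]])
p=camera("top")
for l in ["basket_hoop","basket"]: print(l,[(np.array(d["point"]),d["score"]) for d in place_of(l,p)[:1]])
E
```

```text
clock: 9.4
tcp_pos: [0.409, -0.2987, 0.1492]
orientation: [[0.996, 0.086, -0.002], [0.086, -0.996, 0.0], [-0.002, -0.0, -1.0]]
ft_force: [-6.9, -0.9, -0.6]
grip_width: 0.0129
t 9.4 tcp [ 0.409 -0.299  0.149] yaw 4.9 q [ 0.254  0.847  0.606  1.859 -0.746  0.679 -0.176] f [-6.9 -0.9 -0.6]
shift now-axes [-0.   0.3 -0.8] after turn [-0.   0.3 -0.8] turn [-0.     0.002 -0.001]
basket_hoop []
basket [(array([ 0.519, -0.292,  0.094]), 0.87)]
keeper_end [(array([ 0.502, -0.294,  0.193]), 0.36)]
basket_hoop [(array([ 0.51 , -0.293,  0.222]), 0.6)]
basket [(array([ 0.517, -0.29 ,  0.097]), 0.71)]
```

```bash
python3 -m inch '[[[-4,0,0],[0,0,0],0],[[-5,0,0],[0,0,0],0],[[-6,0,0],[0,0,0],0],[[-6,0,0],[0,0,0],0],[[-6,0,0],[0,0,0],0],[[-8,0,0],[0,0,0],0],[[-10,0,0],[0,0,0],0],[[-14,0,0],[0,0,0],0],[[-18,0,0],[0,0,0],0],[[-20,0,0],[0,0,0],0],[[-18,0,0],[0,0,0],0],[[0,0,0],[0,0,0],0]]'; python3 - <<'E'
from h import *
import cv2
go(.415,-.01,.2,5)
p=camera("scene"); cv2.imwrite("pics/c4.png",cv2.resize(p["image"][200:380,60:300],None,fx=3.3,fy=3.3)[:,:,::-1])
for l in ["basket_hoop","basket"]: print(l,[(np.array(d["point"]),d["score"]) for d in place_of(l,p)[:1]])
E
```

```text
clock: 10.95
tcp_pos: [0.2927, -0.3092, 0.1497]
orientation: [[0.996, 0.084, -0.001], [0.084, -0.996, -0.0], [-0.001, 0.0, -1.0]]
ft_force: [0.9, -1.0, -1.9]
grip_width: 0.0127
t 10.95 tcp [ 0.293 -0.309  0.15 ] yaw 4.8 q [ 0.469  0.746  0.484  2.131 -0.804  0.453  0.101] f [ 0.9 -1.  -1.9]
shift now-axes [ 146.9 -287.9  -50.4] after turn [ 148.  -287.4  -50.3] turn [ 0.     0.001 -0.004]
basket_hoop [(array([ 0.401, -0.303,  0.222]), 0.93)]
basket [(array([ 0.404, -0.299,  0.095]), 0.86)]
```

View pics/c4.png

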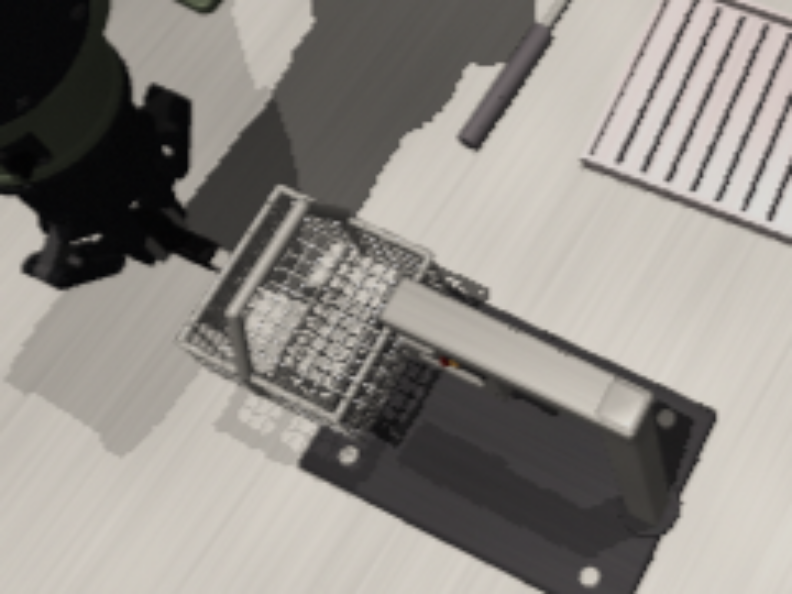

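The basket is free and level, clear of the hook tip (its rear rim is just ahead of the overarm at ≈(385,330)). I'm carrying it to the tray.

```bash
python3 -m inch '[[[0,-20,0],[0,0,0],0],[[0,-30,0],[0,0,0],0],[[0,-30,0],[0,0,0],0],[[10,-30,0],[0,0,0],0],[[20,-30,0],[0,0,0],0],[[24,-30,0],[0,0,0],0],[[24,-30,0],[0,0,0],0],[[24,-30,0],[0,0,0],0],[[20,-26,10],[0,0,0],0],[[15,-20,20],[0,0,0],0],[[10,-11,20],[0,0,0],0],[[0,0,0],[0,0,0],0]]'; python3 - <<'E'
from h import *
go(.416,-.011,.059,5)
p=camera("top")
for l in ["basket_hoop","basket","tray"]: print(l,[(np.array(d["point"]),d["score"]) for d in place_of(l,p)[:1]])
p=camera("scene")
for l in ["basket_hoop","basket","basket_grip"]: print(l,[(np.array(d["point"]),d["score"]) for d in place_of(l,p)[:1]])
E
```

```text
clock: 12.3
tcp_pos: [0.417, -0.008, 0.0975]
orientation: [[0.996, 0.09, -0.002], [0.09, -0.996, 0.001], [-0.002, -0.001, -1.0]]
ft_force: [-1.1, -0.1, -1.9]
grip_width: 0.013
t 12.3 tcp [ 0.417 -0.008  0.097] yaw 5.2 q [-0.273  0.846  0.396  2.2   -1.143  0.324 -0.36 ] f [-1.1 -0.1 -1.9]
shift now-axes [-1.2  2.9 38.5] after turn [-1.3  2.9 38.5] turn [-0.001  0.002  0.003]
basket_hoop [(array([ 0.522, -0.   ,  0.165]), 0.83)]
basket [(array([0.524, 0.003, 0.046]), 0.89)]
tray []
basket_hoop [(array([ 0.523, -0.004,  0.175]), 0.73)]
basket [(array([ 0.526, -0.003,  0.045]), 0.95)]
basket_grip [(array([ 0.426, -0.009,  0.099]), 0.9)]
```

```bash
python3 -m inch '[[[0,1,10],[0,0,0],0],[[0,1,10],[0,0,0],0],[[0,0,10],[0,0,0],0],[[0,0,4],[0,0,0],0],[[0,0,3],[0,0,0],0],[[0,0,1.5],[0,0,0],0],[[0,0,1],[0,0,0],0],[[0,0,0],[0,0,0],0]]'; python3 - <<'E'
from h import *
go(.416,-.011,.059,5)
p=camera("scene")
for l in ["basket_hoop","basket"]: print(l,[(np.array(d["point"]),d["score"]) for d in place_of(l,p)[:1]])
E
```

```text
clock: 13.5
tcp_pos: [0.4169, -0.0121, 0.0599]
orientation: [[0.996, 0.087, 0.0], [0.087, -0.996, -0.0], [0.0, 0.0, -1.0]]
ft_force: [0.6, -0.3, -1.5]
grip_width: 0.0128
t 13.5 tcp [ 0.417 -0.012  0.06 ] yaw 5.0 q [-0.136  0.9    0.16   2.215 -1.318  0.129 -0.204] f [ 0.6 -0.3 -1.5]
shift now-axes [-0.8 -1.1  0.9] after turn [-0.8 -1.1  0.9] turn [ 0. -0. -0.]
basket_hoop [(array([ 0.524, -0.001,  0.132]), 0.79)]
basket [(array([ 0.527, -0.002,  0.004]), 0.88)]
```

```bash
python3 -m inch '[[[0,0,0.5],[0,0,0],0],[[0,0,0.5],[0,0,0],0],[[0,0,0.5],[0,0,0],0],[[0,0,0],[0,0,0],0]]'; python3 -c "
from h import *
go(.416,-.011,.059,5)"
```

```text
clock: 14.05
tcp_pos: [0.4166, -0.0121, 0.0585]
orientation: [[0.996, 0.087, -0.0], [0.087, -0.996, 0.0], [-0.0, -0.0, -1.0]]
ft_force: [-2.6, -0.3, 8.3]
grip_width: 0.0131
t 14.05 tcp [ 0.417 -0.012  0.058] yaw 5.0 q [-0.128  0.902  0.146  2.216 -1.325  0.118 -0.198] f [-2.6 -0.3  8.3]
shift now-axes [-0.5 -1.2 -0.5] after turn [-0.5 -1.2 -0.5] turn [-0.     0.    -0.001]
```

```bash
python3 -m inch '[[[0,0,0],[0,0,0],0.5],[[0,0,0],[0,0,0],1],[[0,0,0],[0,0,0],1],[[0,0,0],[0,0,0],1],[[0,0,0],[0,0,0],1],[[0,0,0],[0,0,0],1],[[0,0,-8],[0,0,0],1],[[0,0,-15],[0,0,0],1],[[0,0,-25],[0,0,0],1],[[0,0,-40],[0,0,0],1],[[0,0,-45],[0,0,0],1],[[0,0,-45],[0,0,0],1]]'; python3 - <<'E'
from h import *
p=camera("scene")
for l in ["basket_hoop","basket","basket_grip"]: print(l,[(np.array(d["point"]),d["score"]) for d in place_of(l,p)[:1]])
p=camera("top")
for l in ["basket_hoop","basket","basket_grip"]: print(l,[(np.array(d["point"]),d["score"]) for d in place_of(l,p)[:1]])
go(.521,-.003,.25,95)
E
```

```text
clock: 15.25
tcp_pos: [0.416, -0.0123, 0.2381]
orientation: [[0.996, 0.086, -0.002], [0.086, -0.996, -0.001], [-0.002, 0.001, -1.0]]
ft_force: [1.2, 1.0, -0.6]
grip_width: 0.0855
basket_hoop [(array([ 0.523, -0.003,  0.13 ]), 0.82)]
basket [(array([ 0.525, -0.003,  0.004]), 0.82)]
basket_grip [(array([ 0.425, -0.012,  0.061]), 0.77)]
basket_hoop [(array([0.522, 0.285, 0.188]), 0.27)]
basket [(array([0.527, 0.002, 0.005]), 0.64)]
basket_grip [(array([ 0.462, -0.3  , -0.001]), 0.34)]
t 15.65 tcp [ 0.416 -0.012  0.236] yaw 4.9 q [-0.519  0.651  0.85   2.052 -0.718  0.764 -0.704] f [ 0.5 -0.1  0.6]
shift now-axes [104.9  -0.1 -14.6] after turn [  0.  104.9 -14.5] turn [-0.001  0.001 -1.572]
```

```bash
python3 -m inch '[[[0,0,-5],[0,0,-0.15],1],[[0,0,-5],[0,0,-0.15],1],[[0,0,0],[0,0,-0.15],1],[[0,0,0],[0,0,-0.15],1],[[0,0,0],[0,0,-0.15],1],[[0,0,0],[0,0,-0.15],1],[[0,0,0],[0,0,-0.15],1],[[0,0,0],[0,0,-0.15],1],[[0,0,0],[0,0,-0.15],1],[[0,0,0],[0,0,-0.15],1],[[0,45,0],[0,0,-0.07],1],[[0,45,0],[0,0,0],1]]'
python3 -m inch '[[[0,14,10],[0,0,0],1],[[0,0,25],[0,0,0],1],[[0,0,10],[0,0,0],1],[[0,0,0],[0,0,0],1]]'
python3 - <<'E'
from h import *
import cv2
p=camera("scene"); cv2.imwrite("pics/c5.png",cv2.resize(p["image"][120:300,190:430],None,fx=3.3,fy=3.3)[:,:,::-1])
go(.522,-.003,.1275,95)
E
```

```text
clock: 16.85
tcp_pos: [0.5075, -0.008, 0.246]
orientation: [[-0.087, 0.996, -0.001], [0.996, 0.087, 0.001], [0.001, -0.001, -1.0]]
ft_force: [0.3, 0.9, 0.5]
grip_width: 0.0859
clock: 17.25
tcp_pos: [0.5197, -0.0065, 0.2001]
orientation: [[-0.085, 0.996, -0.003], [0.996, 0.085, 0.0], [0.0, -0.003, -1.0]]
ft_force: [0.1, 0.7, 0.9]
grip_width: 0.0856
t 17.3 tcp [ 0.52  -0.007  0.201] yaw 94.9 q [-0.232  0.719  0.341  1.753 -0.337  0.729  0.37 ] f [-0.5 -0.4  1.1]
shift now-axes [ 3.4  2.2 73.7] after turn [ 3.4  2.1 73.7] turn [-0.001 -0.    -0.002]
```

View pics/c5.png

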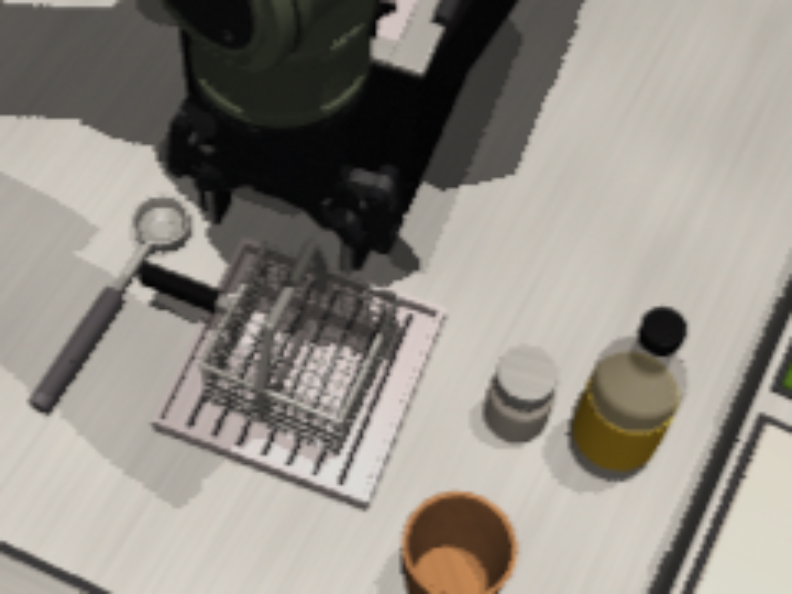

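The basket stands on the tray with its bar (≈(285,300)) between the two fingers. I'm taking the hoop.

```bash
python3 -m inch '[[[3,2,20],[0,0,0],1],[[0,0,20],[0,0,0],1],[[0,0,20],[0,0,0],1],[[0,0,14],[0,0,0],1],[[0,0,0],[0,0,0],0.4],[[0,0,0],[0,0,0],0.2],[[0,0,0],[0,0,0],0],[[0,0,0],[0,0,0],0],[[0,0,0],[0,0,0],0],[[0,0,0],[0,0,0],0]]'; python3 -c "
from h import *
go(.522,-.003,.1275,95)"
```

```text
clock: 18.3
tcp_pos: [0.5221, -0.0032, 0.1277]
orientation: [[-0.086, 0.996, -0.0], [0.996, 0.086, 0.0], [0.0, -0.0, -1.0]]
ft_force: [-2.3, 0.6, 6.0]
grip_width: 0.0068
t 18.3 tcp [ 0.522 -0.003  0.128] yaw 94.9 q [-0.199  0.833  0.271  1.817 -0.392  0.545  0.412] f [-2.3  0.6  6. ]
shift now-axes [ 0.2 -0.1  0.2] after turn [ 0.2 -0.1  0.2] turn [-0.    -0.    -0.001]
```

```bash
python3 -m inch '[[[0,0,-4],[0,0,0],0],[[0,0,-8],[0,0,0],0],[[0,0,-14],[0,0,0],0],[[0,0,-20],[0,0,0],0],[[0,0,-24],[0,0,0],0],[[0,0,-26],[0,0,0],0],[[0,0,-26],[0,0,0],0],[[0,0,-26],[0,0,0],0],[[0,0,-24],[0,0,0],0],[[0,0,-20],[0,0,0],0],[[0,0,-14],[0,0,0],0],[[0,0,-6],[0,0,0],0]]'; python3 - <<'E'
from h import *
import cv2
im=cv2.imread("pics/top0.png")[140:310,60:260]; cv2.imwrite("pics/c6.png",cv2.resize(im,None,fx=3.5,fy=3.5,interpolation=cv2.INTER_CUBIC))
p=camera("scene")
for l in ["basket_hoop","basket","basket_grip"]: print(l,[(np.array(d["point"]),d["score"]) for d in place_of(l,p)[:1]])
go(.44,.247,.34,186)
E
```

```text
clock: 19.5
tcp_pos: [0.5223, -0.0033, 0.3409]
orientation: [[-0.086, 0.996, 0.002], [0.996, 0.086, -0.0], [-0.0, 0.002, -1.0]]
ft_force: [0.2, -0.1, -2.3]
grip_width: 0.0066
basket_hoop [(array([ 0.525, -0.004,  0.346]), 0.71)]
basket [(array([ 0.527, -0.002,  0.219]), 0.71)]
basket_grip [(array([ 0.424, -0.01 ,  0.276]), 0.75)]
t 19.7 tcp [ 0.522 -0.003  0.339] yaw 94.9 q [-0.287  0.561  0.43   1.521 -0.249  1.115  0.281] f [ 1.  -0.3 -3.2]
shift now-axes [256.2 -60.3  -1.1] after turn [ 55.5 257.3  -1.2] turn [-0.001 -0.001 -1.59 ]
```

View pics/c6.png

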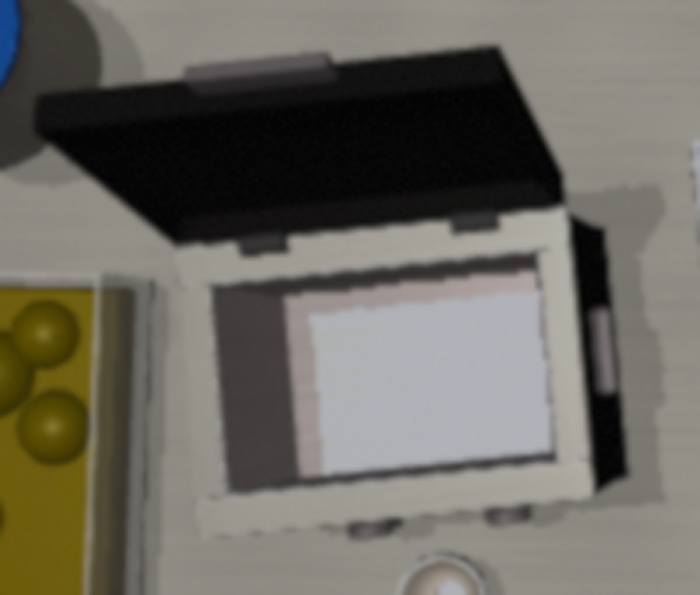

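The crop shows the pot mouth's corners at about (213,287), (537,254), (552,456), (230,492). I'll turn those into a pose at z = 0.19.

```bash
python3 - <<'E'
from h import *
import cv2
p=camera("top"); r,_=cv2.Rodrigues(p["rvec"]); K=p["K"]; t=np.array(p["tvec"]).ravel()
P=[]
for u,v in [(213,287),(537,254),(552,456),(230,492)]:
    d=r.T@np.linalg.inv(K)@[u/3.5+60,v/3.5+140,1]; c=-r.T@t; P.append((c+d*(.19-c[2])/d[2])[:2])
P=np.array(P); m=P.mean(0); ex=(P[0]+P[1]-P[2]-P[3])/2; ey=(P[0]+P[3]-P[1]-P[2])/2
a=np.degrees(np.arctan2(ex[1],ex[0])); b=np.degrees(np.arctan2(-ey[0],ey[1]))
print(m,np.linalg.norm(ex),np.linalg.norm(ey),a,b)
yaw=np.radians((a+b)/2); off=.0305*np.array([-np.sin(yaw),np.cos(yaw)])
h=m+off; print("hoop target",h)
go(h[0],h[1],.34,np.degrees(yaw)+180)
E
```

```text
[0.427 0.274] 0.1333898869481961 0.2134619571864996 6.123562262677723 6.862070343968524
hoop target [0.424 0.304]
t 19.75 tcp [ 0.522 -0.003  0.339] yaw 94.9 q [-0.287  0.562  0.43   1.521 -0.249  1.115  0.281] f [-0.6  0.4 -1.9]
shift now-axes [314.8 -71.3  -1.2] after turn [ 62.7 316.6  -1.3] turn [-0.001 -0.001 -1.598]
```

```bash
python3 -m inch '[[[0,0,-1],[0,0,-0.1],0],[[0,0,0],[0,0,-0.15],0],[[0,0,0],[0,0,-0.15],0],[[0,0,0],[0,0,-0.15],0],[[0,0,0],[0,0,-0.15],0],[[0,0,0],[0,0,-0.15],0],[[0,0,0],[0,0,-0.15],0],[[0,0,0],[0,0,-0.15],0],[[0,0,0],[0,0,-0.15],0],[[0,0,0],[0,0,-0.15],0],[[0,0,0],[0,0,-0.1],0],[[0,0,0],[0,0,-0.05],0]]'
python3 -m inch '[[[20,0,0],[0,0,0],0],[[25,10,0],[0,0,0],0],[[18,25,0],[0,0,0],0],[[0,35,0],[0,0,0],0],[[0,40,0],[0,0,0],0],[[0,40,0],[0,0,0],0],[[0,40,0],[0,0,0],0],[[0,40,0],[0,0,0],0],[[0,35,0],[0,0,0],0],[[0,27,0],[0,0,0],0],[[0,18,0],[0,0,0],0],[[0,6,0],[0,0,0],0]]'
python3 - <<'E'
from h import *
import cv2
go(.4235,.305,.169,186.5)
p=camera("top"); cv2.imwrite("pics/c7.png",cv2.resize(p["image"][140:340,40:290],None,fx=3,fy=3)[:,:,::-1])
for l in ["basket_hoop","basket","basket_grip"]: print(l,[(np.array(d["point"]),d["score"]) for d in place_of(l,p)[:1]])
p=camera("scene")
for l in ["basket_hoop","basket","basket_grip"]: print(l,[(np.array(d["point"]),d["score"]) for d in place_of(l,p)[:1]])
E
```

```text
clock: 20.95
tcp_pos: [0.5221, -0.0033, 0.3396]
orientation: [[-0.993, -0.119, -0.001], [-0.119, 0.993, 0.0], [0.001, 0.0, -1.0]]
ft_force: [0.4, 0.3, -2.0]
grip_width: 0.007
clock: 22.15
tcp_pos: [0.4227, 0.305, 0.3395]
orientation: [[-0.993, -0.117, -0.001], [-0.117, 0.993, -0.0], [0.001, -0.0, -1.0]]
ft_force: [0.4, -0.7, -2.4]
grip_width: 0.007
t 22.15 tcp [0.423 0.305 0.339] yaw -173.3 q [-0.651  0.527 -0.063  1.513  0.035  1.104  0.967] f [ 0.4 -0.7 -2.4]
shift now-axes [ -1.   -0.1 170.5] after turn [ -0.8  -0.1 170.5] turn [-0.    -0.001  0.004]
basket_hoop [(array([0.421, 0.305, 0.343]), 0.71)]
basket [(array([0.42 , 0.316, 0.219]), 0.69)]
basket_grip [(array([0.433, 0.211, 0.272]), 0.61)]
basket_hoop [(array([0.426, 0.302, 0.344]), 0.83)]
basket [(array([0.42 , 0.309, 0.218]), 0.8)]
basket_grip [(array([0.437, 0.205, 0.275]), 0.63)]
```

View pics/c7.png

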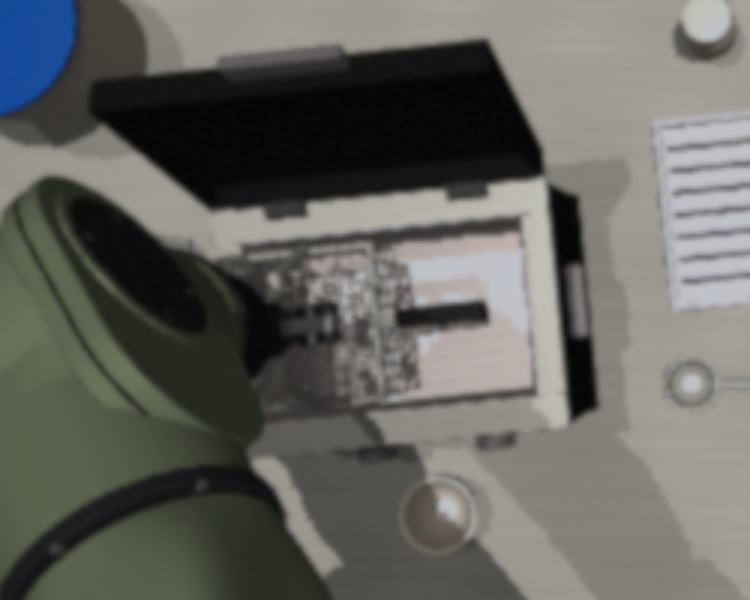

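The basket is over the pot with its grip pointing to -y (≈(440,315)) and margin on every side. I'm lowering it.

```bash
python3 -m inch '[[[-1,0,8],[0,0,0],0],[[0,0,14],[0,0,0],0],[[0,0,18],[0,0,0],0],[[0,0,18],[0,0,0],0],[[0,0,18],[0,0,0],0],[[0,0,18],[0,0,0],0],[[0,0,18],[0,0,0],0],[[0,0,18],[0,0,0],0],[[0,0,14],[0,0,0],0],[[0,0,10],[0,0,0],0],[[0,0,6],[0,0,0],0],[[0,0,3],[0,0,0],0]]'; python3 -c "
from h import *
go(.4235,.305,.1677,186.5)"
```

```text
clock: 23.75
tcp_pos: [0.4244, 0.3035, 0.1769]
orientation: [[-0.993, -0.115, -0.0], [-0.115, 0.993, -0.0], [0.0, -0.0, -1.0]]
ft_force: [0.1, 0.2, -1.4]
grip_width: 0.0069
t 23.75 tcp [0.424 0.304 0.177] yaw -173.4 q [-0.652  0.729 -0.056  1.769  0.062  0.646  0.943] f [ 0.1  0.2 -1.4]
shift now-axes [0.7 1.5 9.2] after turn [0.7 1.5 9.2] turn [-0.    -0.     0.002]
```

```bash
python3 -m inch '[[[0,0,2],[0,0,0],0],[[0,0,2],[0,0,0],0],[[0,0,2],[0,0,0],0],[[0,0,1],[0,0,0],0],[[0,0,1],[0,0,0],0],[[0,0,0.5],[0,0,0],0],[[0,0,0.5],[0,0,0],0],[[0,0,0],[0,0,0],0],[[0,0,0],[0,0,0],0]]'; python3 -c "
from h import *
go(.4235,.305,.1677,186.5)"
```

```text
clock: 24.65
tcp_pos: [0.4244, 0.3036, 0.1683]
orientation: [[-0.993, -0.115, -0.0], [-0.115, 0.993, -0.0], [0.0, -0.0, -1.0]]
ft_force: [-0.5, 0.5, -2.1]
grip_width: 0.0067
t 24.65 tcp [0.424 0.304 0.168] yaw -173.4 q [-0.653  0.743 -0.055  1.778  0.063  0.623  0.942] f [-0.5  0.5 -2.1]
shift now-axes [0.7 1.5 0.6] after turn [0.7 1.5 0.6] turn [-0.    -0.     0.002]
```

```bash
python3 -m inch '[[[0,0,0.5],[0,0,0],0],[[0,0,0.5],[0,0,0],0],[[0,0,0.5],[0,0,0],0],[[0,0,0.3],[0,0,0],0],[[0,0,0],[0,0,0],0],[[0,0,0],[0,0,0],0]]'; python3 -c "
from h import *
go(.4235,.305,.1677,186.5)"
```

```text
clock: 25.25
tcp_pos: [0.4244, 0.3036, 0.1675]
orientation: [[-0.993, -0.115, 0.001], [-0.115, 0.993, 0.0], [-0.001, 0.0, -1.0]]
ft_force: [-4.5, -5.0, 21.8]
grip_width: 0.0068
t 25.25 tcp [0.424 0.304 0.167] yaw -173.4 q [-0.653  0.744 -0.054  1.78   0.064  0.619  0.941] f [-4.5 -5.  21.8]
shift now-axes [ 0.8  1.5 -0.2] after turn [ 0.8  1.5 -0.2] turn [0.    0.001 0.002]
```

```bash
python3 -m inch '[[[0,0,-1],[0,0,0],0],[[0,0,0],[0,0,0],0.3],[[0,0,0],[0,0,0],0.6],[[0,0,0],[0,0,0],1],[[0,0,0],[0,0,0],1],[[0,0,0],[0,0,0],1],[[0,0,-6],[0,0,0],1],[[0,0,-15],[0,0,0],1],[[0,0,-25],[0,0,0],1],[[0,0,-40],[0,0,0],1],[[0,0,-45],[0,0,0],1],[[0,0,-45],[0,0,0],1]]'; python3 - <<'E'
from h import *
go(.42,.305,.40,186.5)
for n in ["top","scene"]:
    p=camera(n)
    for l in ["basket_hoop","basket","basket_grip","lid_front_edge","lid_hinge"]: print(n,l,[(np.array(d["point"]),d["score"]) for d in place_of(l,p)[:1]])
E
```

```text
clock: 26.45
tcp_pos: [0.424, 0.3033, 0.3459]
orientation: [[-0.993, -0.115, 0.0], [-0.115, 0.993, 0.0], [-0.0, 0.0, -1.0]]
ft_force: [0.4, -0.2, -0.9]
grip_width: 0.0853
t 26.45 tcp [0.424 0.303 0.346] yaw -173.4 q [-0.647  0.521 -0.063  1.5    0.035  1.121  0.969] f [ 0.4 -0.2 -0.9]
shift now-axes [  3.8   2.1 -54.1] after turn [  3.8   2.1 -54.1] turn [0.    0.    0.002]
top basket_hoop [(array([0.424, 0.304, 0.171]), 0.85)]
top basket [(array([0.422, 0.315, 0.045]), 0.8)]
top basket_grip [(array([0.437, 0.207, 0.099]), 0.83)]
top lid_front_edge [(array([0.598, 0.298, 0.367]), 0.89)]
top lid_hinge [(array([0.522, 0.285, 0.188]), 0.82)]
scene basket_hoop [(array([0.428, 0.303, 0.171]), 0.87)]
scene basket [(array([0.423, 0.308, 0.042]), 0.83)]
scene basket_grip [(array([0.439, 0.208, 0.103]), 0.86)]
scene lid_front_edge [(array([0.598, 0.295, 0.366]), 0.83)]
scene lid_hinge [(array([0.52 , 0.291, 0.191]), 0.84)]
```

The basket stands in the pot (hoop z ≈0.171, base ≈0.044). Next is the lid: over its top edge, down behind it with the fingers shut, and pull forward.

```bash
python3 -m inch '[[[0,0,-35],[0,0,0],0],[[0,0,-40],[0,0,0],0],[[0,0,-25],[0,0,0],0],[[-20,-5,0],[0,0,0],0],[[-35,-5,0],[0,0,0],0],[[-40,-5,0],[0,0,0],0],[[-40,-5,0],[0,0,0],0],[[-40,-5,0],[0,0,0],0],[[-30,-5,0],[0,0,0],0],[[-20,0,0],[0,0,0],0],[[0,0,0],[0,0,0],0],[[0,0,0],[0,0,0],0]]'; python3 - <<'E'
from h import *
import cv2
go(.65,.30,.37,186.5)
p=camera("scene"); cv2.imwrite("pics/c8.png",cv2.resize(p["image"][0:200,180:460],None,fx=2.8,fy=2.8)[:,:,::-1])
E
```

```text
clock: 28.25
tcp_pos: [0.6195, 0.3009, 0.4431]
orientation: [[-0.994, -0.112, 0.0], [-0.112, 0.994, 0.002], [-0.0, 0.001, -1.0]]
ft_force: [-0.1, -0.1, -0.5]
grip_width: -0.0002
t 28.25 tcp [0.62  0.301 0.443] yaw -173.6 q [-0.499  0.948  0.017  0.204 -0.017  1.989  1.187] f [-0.1 -0.1 -0.5]
shift now-axes [-30.2  -4.4  73.1] after turn [-30.2  -4.3  73.1] turn [ 0.001  0.    -0.001]
```

View pics/c8.png

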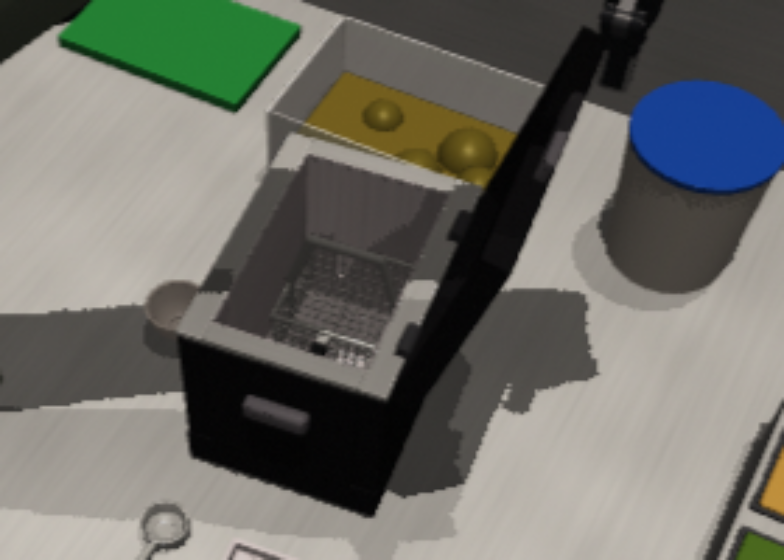

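The reach limit stopped the tool at x = 0.62, with the fingers just behind the lid's top (≈(620,70)). Nearer the lid's right end I can reach farther and the lip is out of the way.

```bash
python3 -m inch '[[[0,-20,0],[0,0,0],0],[[0,-30,0],[0,0,0],0],[[0,-30,0],[0,0,0],0],[[-5,-19,0],[0,0,0],0],[[-7,0,0],[0,0,0],0],[[-7,0,0],[0,0,0],0],[[0,0,0],[0,0,0],0]]'; python3 -c "
from h import *
go(.652,.205,.355,186.5)"
```

```text
clock: 29.0
tcp_pos: [0.6497, 0.2048, 0.4433]
orientation: [[-0.994, -0.113, 0.0], [-0.113, 0.994, 0.002], [-0.0, 0.002, -1.0]]
ft_force: [0.9, 0.5, 0.1]
grip_width: -0.0001
t 29.0 tcp [0.65  0.205 0.443] yaw -173.5 q [-0.353  0.897  0.01   0.332 -0.01   1.912  1.334] f [0.9 0.5 0.1]
shift now-axes [-2.2 -0.2 88.3] after turn [-2.3 -0.  88.3] turn [ 0.002  0.    -0.001]
```

Now down, then pull forward (tool +x).

```bash
python3 -m inch '[[[0,0,15],[0,0,0],0],[[0,0,20],[0,0,0],0],[[0,0,20],[0,0,0],0],[[0,0,20],[0,0,0],0],[[0,0,12],[0,0,0],0],[[8,0,0],[0,0,0],0],[[10,0,0],[0,0,0],0],[[10,0,0],[0,0,0],0],[[10,0,0],[0,0,0],0],[[10,0,0],[0,0,0],0],[[8,0,0],[0,0,0],0]]'; python3 -c "
from h import *
go(.45,.205,.355,186.5)"
```

```text
clock: 30.1
tcp_pos: [0.593, 0.1987, 0.3573]
orientation: [[-0.994, -0.113, 0.002], [-0.113, 0.994, 0.003], [-0.003, 0.002, -1.0]]
ft_force: [1.4, -0.0, 0.5]
grip_width: -0.0001
t 30.1 tcp [0.593 0.199 0.357] yaw -173.5 q [-0.372  0.71  -0.005  1.064  0.002  1.365  1.308] f [ 1.4 -0.   0.5]
shift now-axes [141.3  22.5   2. ] after turn [141.3  22.5   2.3] turn [0.002 0.003 0.   ]
```

```bash
python3 -m inch '[[[10,0,0],[0,0,0],0],[[10,0,0],[0,0,0],0],[[10,0,0],[0,0,0],0],[[10,0,0],[0,0,0],0],[[10,0,0],[0,0,0],0],[[10,0,0],[0,0,0],0],[[10,0,0],[0,0,0],0],[[10,0,0],[0,0,0],0],[[10,0,0],[0,0,0],0],[[10,0,0],[0,0,0],0]]'; python3 - <<'E'
from h import *
import cv2
go(.45,.205,.355,186.5)
p=camera("scene"); cv2.imwrite("pics/c9.png",cv2.resize(p["image"][0:200,180:460],None,fx=2.8,fy=2.8)[:,:,::-1])
for l in ["lid_front_edge","lid_hinge"]: print(l,[(np.array(d["point"]),d["score"]) for d in place_of(l,p)[:1]])
E
```

```text
clock: 31.1
tcp_pos: [0.4934, 0.1872, 0.3568]
orientation: [[-0.994, -0.113, 0.002], [-0.113, 0.994, 0.002], [-0.002, 0.002, -1.0]]
ft_force: [1.7, -0.5, -0.1]
grip_width: -0.0
t 31.1 tcp [0.493 0.187 0.357] yaw -173.5 q [-0.417  0.523 -0.01   1.457  0.004  1.159  1.257] f [ 1.7 -0.5 -0.1]
shift now-axes [41.1 22.6  1.8] after turn [41.1 22.6  1.8] turn [0.002 0.002 0.   ]
lid_front_edge [(array([0.458, 0.278, 0.37 ]), 0.68)]
lid_hinge [(array([0.52 , 0.291, 0.19 ]), 0.83)]
```

```bash
python3 -m inch '[[[10,0,0],[0,0,0],0],[[10,0,0],[0,0,0],0],[[10,0,0],[0,0,0],0],[[10,0,0],[0,0,0],0],[[0,0,-10],[0,0,0],0],[[0,0,-20],[0,0,0],0],[[0,0,0],[0,0,0],0],[[0,0,0],[0,0,0],0],[[0,0,0],[0,0,0],0],[[0,0,0],[0,0,0],0]]'; python3 - <<'E'
from h import *
import cv2
go(.45,.205,.355,186.5)
p=camera("scene"); cv2.imwrite("pics/c9.png",p["image"][:,:,::-1])
for l in ["lid_front_edge","lid_hinge","keeper_end","oil_bottle","paper_cup","salt_pot","ramekin","falafel_scoop"]: print(l,[(np.array(d["point"]),d["score"]) for d in place_of(l,p)[:1]])
E
```

```text
clock: 32.25
tcp_pos: [0.4548, 0.1826, 0.3861]
orientation: [[-0.994, -0.112, 0.001], [-0.112, 0.994, 0.002], [-0.001, 0.002, -1.0]]
ft_force: [1.0, 0.2, 1.0]
grip_width: 0.0003
t 32.25 tcp [0.455 0.183 0.386] yaw -173.5 q [-0.44   0.435 -0.01   1.515  0.003  1.191  1.233] f [1.  0.2 1. ]
shift now-axes [ 2.3 22.7 31.1] after turn [ 2.3 22.8 31.1] turn [ 0.002  0.001 -0.001]
lid_front_edge [(array([0.334, 0.264, 0.216]), 0.94)]
lid_hinge [(array([0.521, 0.288, 0.191]), 0.86)]
keeper_end [(array([ 0.456, -0.297, -0.001]), 0.25)]
oil_bottle [(array([ 0.754,  0.053, -0.001]), 0.94)]
paper_cup [(array([ 0.702, -0.101,  0.001]), 0.65)]
salt_pot [(array([ 0.688,  0.041, -0.003]), 0.77)]
ramekin [(array([ 0.252,  0.271, -0.002]), 0.75)]
falafel_scoop [(array([ 0.373, -0.006,  0.003]), 0.86)]
```

View pics/c9.png

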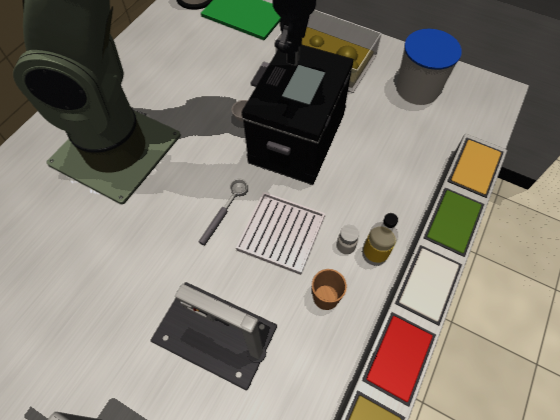

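```bash
python3 -m inch '[[[0,0,-20],[0,0,0],0],[[0,0,0],[0,0,0],0],[[0,0,0],[0,0,0],0],[[0,0,0],[0,0,0],0],[[0,0,0],[0,0,0],0]]'; python3 -c "
from h import *
print(robot.close_job())"
```

```text
clock: 33.2
tcp_pos: [0.4548, 0.1826, 0.4062]
orientation: [[-0.994, -0.112, 0.001], [-0.112, 0.994, 0.002], [-0.001, 0.002, -1.0]]
ft_force: [0.3, 0.5, -0.4]
grip_width: 0.0001
the job is handed in; nothing more can be done
None
```

I took the basket off the stand, stood it on the drip tray, lowered it into the pot, shut the lid and handed the job in at about 33 s. `close_job` reports no verdict, so the points below are my own readings.

- **Unhooking:** I held the basket by its front grip and pushed it back about 15 mm. The wrist force was about -6 N and the hoop had moved about 15 mm, which fits the keeper being pressed open. I then lifted it 31 mm and drew it forward over the tip.
- **Tray:** I lowered the basket until the force rose to about 8 N, then let go. The networks placed it at about the tray's centre with its underside at z 0.004–0.005.
- **Pot:** I took it again by the hoop, turned it 91° and lowered it until the force rose to about 22 N. After release, its underside read z 0.042–0.045, against the pot floor at 0.045.
- **Lid:** The first try behind the middle of the lid ran into the reach limit. I pushed it from near its right-hand end instead, and it fell shut (front edge z 0.216, hinge 0.191).
- **Last look:** The last picture shows the lid shut. The four bystanders checked against the start readings were within about 6 mm. The oil bottle was too, going by its start reading from the top camera. Nothing was touching the gripper.

**Not confirmed:** The keeper's end was never clearly seen; the networks missed it or gave a wrong, low-score spot. That it opened past 0.15 rad and sprang shut afterwards is inferred. The basket was also not visible under the shut lid.

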